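# Slide the wax pot onto the heating ring and hold the heat lever half down

## Task

Slide the lidded wax pot along the hotplate from the square parking outline to the middle of the round heating ring without lifting or tipping it, and let go of it. Only then press the spring-loaded heat lever on the control box halfway down, so that its pointer stands at the middle of the three marks (never down to the bottom mark), and keep holding it there: the program finishes while the lever is still held. Leave everything else where it stands.

Things in the scene. Friction and masses are not known exactly. Their poses are not given: they have to be found in the camera images.
- pot_centre (a point): Lidded aluminium wax pot (lid fixed on), loose, 0.5 to 0.9 kg, 121 mm high; body 150 mm across, lid rim 158 mm, two wire ears on its y sides reaching 98 mm from the axis. The point is on the axis, 60.5 mm above the underside; z up. The grip bar over the lid runs along the pot's x.
- pot_bar (a point): Centre of the pot's black grip bar, on the pot's axis, 113 mm above its underside. The straight bar is 80 mm long (along x), 16 mm wide (y) and 16 mm tall, on two thin posts; the lid's top lies 29 mm below the bar's underside.
- hotplate: Fixed steel hotplate, 260 mm (x) by 430 mm (y), 40 mm high with a flat, smooth, fairly slippery top; origin under its middle. The two places, round ring and square outline, lie side by side along its y, 230 mm apart, either way round.
- ring_centre (a point): Centre of the round heating ring: three concentric circles (outermost 188 mm across) marked flush on the hotplate; the point lies on the hotplate's top, 40 mm above the table. It is at the left or the right end of the hotplate.
- parking_centre (a point): Centre of the square parking outline (178 mm square, marked flush on the hotplate's top at the other end), where the pot stands at first; the point lies on the hotplate's top.
- heatbox: Fixed grey control box, 220 mm (x) by 110 mm (y), 55 mm high, left of the hotplate, origin under its middle; the heat lever is on top, its paddle towards -x. A quadrant plate with three marks (top, middle, bottom of travel) stands 40 mm to the +y side of the lever, within 93 mm of the hinge.
- lever_hinge (a point): Axis of the heat lever, 88 mm above the table, midway across the lever, fixed on the box. Its axes are the box's: -x towards the paddle, y along the hinge axis, z up.
- paddle_top (a point): Middle of the upper face of the lever's black paddle (50 mm along the lever, 56 mm across, 10 mm thick); moves with the lever. It lies 130 mm from the hinge along the lever, 5 mm above the lever's centre line. The lever slopes up from hinge to paddle by 0.45 rad when released, 0.20 rad at the middle mark, and slopes down by 0.05 rad at the bottom mark.
- heat_lever (a joint): Heat lever, rad: 0 released (up, top mark), 0.25 halfway (middle mark), 0.5 fully down (bottom mark). A spring pushes it back up: pressing down on the paddle's middle takes about 4 N to start, 8 N at the middle, 13 N at the bottom; it springs back when let go.
- cone_cup: Bystander: white ceramic cup, 42 mm across, 45 mm high, on the hotplate's far edge between the two places. Origin at the middle of its underside.
- wax_brush: Bystander: brush lying on the table in front of the hotplate. Origin at the middle of its underside.
- wax_jar: Bystander: small glass jar, 48 mm across, 62 mm high, standing near the control box. Origin at the middle of its underside.
- sprayer: Bystander: spray bottle, 76 mm across, 217 mm high, right of the hotplate. Origin at the middle of its underside.
- vase: Bystander: terracotta vase, 110 mm across, 130 mm high, left of the control box. Origin at the middle of its underside.
- mug: Bystander: white mug, 80 mm across, 90 mm high, in front of the hotplate's right end. Origin at the middle of its underside.

How it is judged:
By the outcome, as a careful person would: the job done as asked, in the order asked, and still so for the second after the job is handed in, while the arm keeps its last pose, push and grip.
It also fails if it takes over 53 s, if anything falls off the work surface, if the arm or the gripper's body presses on something with over 40 N, if the wrist force passes 120 N, or if a joint passes its speed limit or range.

## Robot

A 7-joint arm with a two-finger parallel gripper is mounted at the origin on the work surface. World frame = base frame: x ahead of the robot, y to its left, z up, the work surface at z = 0. Lengths are in m, angles in degrees, forces in N, time in s.
With the tool pointing down it reaches from about 0.35 to 0.9 m from the base axis. Payload 19.9 kg.
Tool frame: the origin (TCP) lies at the very end of the fingers, on their centre line; the grasp point (between the pads) lies 19 mm behind it; z points along the fingers, y is the line along which they close (so a half turn about z gives the same grasp; the last joint's range is limited). The gripper opens to 85 mm and grips with 20 to 120 N. Pads are 22 mm wide; open, the fingers measure 114 mm over their backs; the gripper's body (76 mm by 85 mm) begins 54 mm behind the grasp point. The pads swing forward as they close: fully open they stand 13 mm farther back than shut.
Start: joints at [68.726, 23.915, -0.59, 92.452, 0.269, 63.638, -3.037], TCP at [0.202, -0.591, 0.231] pointing down, gripper open.
Joint ranges: [-161.28, 161.28], [-22.2, 115.67], [-73.04, 71.86], [3.21, 147.25], [-68.34, 248.33], [10.77, 114.83], [-161.83, 161.83]. Speed limits (degrees/s): [108.29, 108.29, 136.94, 136.94, 172.46, 172.46, 172.46].

## Interface

Orientations are given as a 3x3 rotation matrix whose columns are the frame's x, y, z axes.
In Python, from rig import arm, get_image gives the robot as it stands.
- The arm moves only by the tool move_arm, never from a script. Its argument "plan" is a list that holds one entry, the list of rows, each a list of 6 numbers: the shift along the tool's x, y, z scaled (see below), then the turn, a rotation vector about the tool's x, y, z scaled (see below). A call has 1 to 10 rows; each row shifts and turns the commanded pose from where the row before left it, along the tool's axes as they then stand; what a row does not reach is not made up. The controller multiplies each number of a shift by 3 cm and each number of a turn by 4 degrees. A row lasts 1/12 s, in which the tool goes at most 41.7 mm and 7.16 degrees, less where a joint would pass 70% of its speed; a pose out of reach is approached as far as the arm can. A call with a number of a shift or a turn outside -1 to 1 is refused whole. A call with a gripper value outside its range is refused whole. "gripper" is the finger opening in mm, from 0 to 85.4, set as the call begins (left out, the last holds). The fingers move at their own pace and stop on an object; the grip force is fixed at half the most. Time passes only in rows, so rows that do not move let the fingers close. It gives the time, the measured TCP pose, the force, the opening and the grip force at its end, in the units of the state.
- arm.read_state(): the state, without advancing time (a new reading comes with each control period).
- get_image(name): name is "scene" or "side" or "wrist"; returns a dict with "color" (400x640x3 uint8, red, green, blue), "camera_matrix" (3x3 intrinsics, pixels), "world_from_camera" (4x4, takes a point from camera to world coordinates); the wrist camera has in their place "mount" (4x4, takes a point from camera to tool coordinates, whose origin is the TCP and whose axes are the flange's). Camera axes: x right, y down, z forward; pixel columns grow to the right and rows downward; lengths in m; the calibration is good to about 2 mm. The wrist camera is an equidistant fisheye: a pixel r from the principal point sees the ray r / f radians off the axis. A picture is of the moment at which its call begins: read the wrist's pose just before it. There is no depth.
- arm.finish_job(): hands the job in; it is judged then, once.
The state is a dict: "time_s": time; "q": joint angles; "dq": joint speeds; "joint_torque": joint torques, N m; "position": TCP position; "ee_rot": TCP orientation; "wrist_force": force on the tool from outside, world axes, zero at the start; "ft_torque": the same for the moment, N m; "finger_gap": opening from 0.0 (shut) to 1.0 (fully open); "gripper_force": force on a finger pad.
Only numpy, scipy, OpenCV 4.12 (cv2) and the standard library are available. Lean on these libraries where they do the work, as an engineer would, in place of code of your own. Each camera call takes 0.05 s, during which the arm holds its last target. There are 200 camera calls.

## Working session

There is one attempt and no reset: what is moved stays moved. The work goes in short steps, Python scripts to look and compute and a tool call to move; the robot and the scene stay as the last step left them, time stands still between calls to the robot, and variables do not carry over. Pictures are saved under pics/ and viewed, at most 10 in all, crops included, and the job is handed in when it is done.

Besides the shell and the picture viewer there is one more tool, called after "Request:" as name(argument=value, ...) on one line, values as JSON. move_arm: Moves the arm, as the interface text tells. Shifts and turns lie within -1 to 1; 1 stands for 3 cm of shift or 4 degrees of turn. Its arguments: {"type":"object","properties":{"plan":{"type":"array","items":{"type":"array","items":{"type":"array","items":{"type":"number"}}}},"gripper":{"type":"number"}},"required":["plan"]}

```bash
mkdir -p pics
cat > h.py <<'E'
import numpy as np, cv2
from rig import arm, get_image
def snap(n,f):
    d=get_image(n); cv2.imwrite(f'pics/{f}.png',d['color'][:,:,::-1]); return d
def ray(d,u,v):
    K=d['camera_matrix'];T=d['world_from_camera']
    return T[:3,3],T[:3,:3]@np.array([(u-K[0,2])/K[0,0],(v-K[1,2])/K[1,1],1])
def atz(d,u,v,z):
    o,r=ray(d,u,v); return o+r*(z-o[2])/r[2]
E
python3 - <<'E'
from h import *
import pickle
D={}
for n in('scene','side'):
    D[n]=snap(n,n+'0'); print(n,D[n]['world_from_camera'].round(3).tolist(),D[n]['camera_matrix'].round(1).tolist())
pickle.dump(D,open('d.pkl','wb'))
s=arm.read_state();print(s['time_s'],s['position'],np.round(s['ee_rot'],3).tolist(),s['finger_gap'])
E
```

```text
scene [[0.616, 0.663, -0.425, 0.979], [0.788, -0.512, 0.343, -0.357], [0.01, -0.546, -0.838, 0.992], [0.0, 0.0, 0.0, 1.0]] [[372.2, 0.0, 320.6], [0.0, 372.2, 200.0], [0.0, 0.0, 1.0]]
side [[-0.692, 0.476, -0.543, 1.533], [0.722, 0.434, -0.54, 1.004], [-0.021, -0.765, -0.644, 1.33], [0.0, 0.0, 0.0, 1.0]] [[502.6, 0.0, 328.3], [0.0, 502.6, 208.1], [0.0, 0.0, 1.0]]
0.1 [ 0.20229691 -0.59103681  0.23074557] [[0.946, 0.324, -0.0], [0.324, -0.946, 0.001], [-0.0, -0.001, -1.0]] 0.9994790323105845
```

View pics/scene0.png

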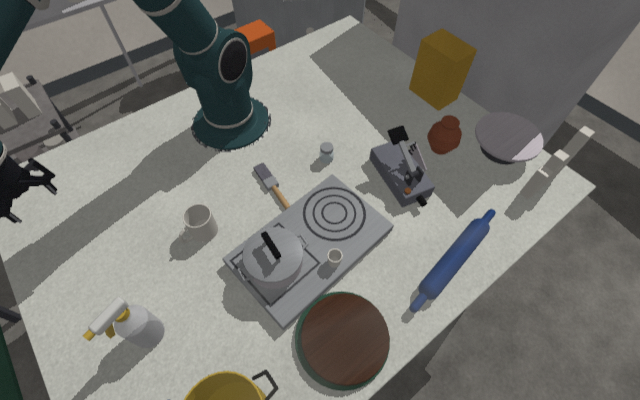

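View pics/side0.png

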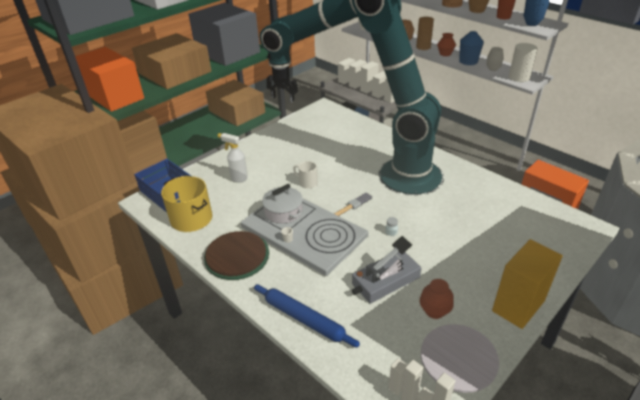

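The scene shows the pot at about (272,255), with its bar from (263,236) to (278,257). The ring is at (334,212), the paddle at (399,135) and the hinge near (410,180). I'll zoom in for precision.

Run:
```python
from h import *
a=cv2.imread('pics/scene0.png')
c=a[110:330,215:445]; cv2.imwrite('pics/c1.png',cv2.resize(c[0:220,:],None,fx=2.7,fy=2.7,interpolation=cv2.INTER_CUBIC))
b=cv2.imread('pics/side0.png')
c=b[170:310,235:435]; cv2.imwrite('pics/c2.png',cv2.resize(c,None,fx=4,fy=4,interpolation=cv2.INTER_CUBIC))
```

```text
(no output)
```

View pics/c1.png

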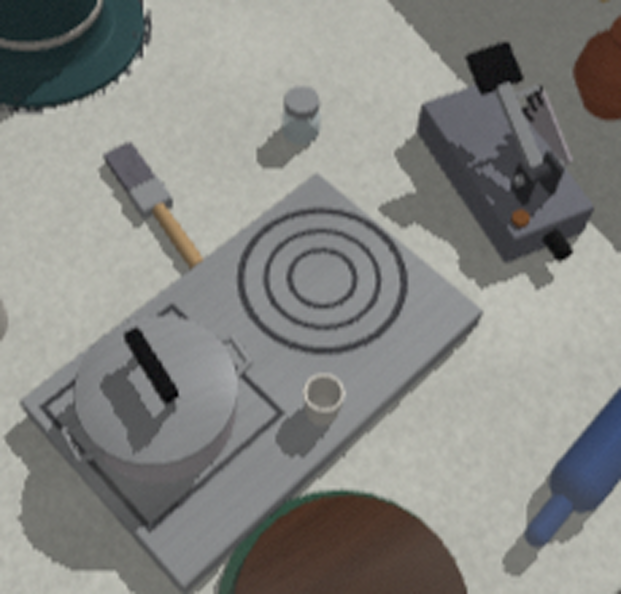

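View pics/c2.png

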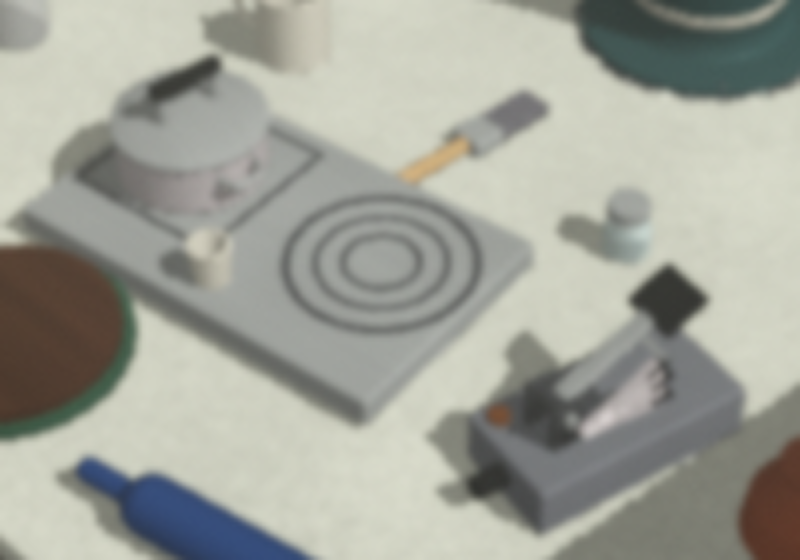

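Run:
```python
from h import *
import pickle
D=pickle.load(open('d.pkl','rb'))
S=lambda u,v:(215+u/2.7,110+v/2.7)
I=lambda u,v:(235+u/4,170+v/4)
def tri(a,b):
    o1,r1=ray(D['scene'],*S(*a));o2,r2=ray(D['side'],*I(*b))
    A=np.c_[r1,-r2];t=np.linalg.lstsq(A,o2-o1,rcond=None)[0]
    p,q=o1+r1*t[0],o2+r2*t[1];return ((p+q)/2).round(4),np.linalg.norm(p-q).round(4)
sz=lambda u,v,z:atz(D['scene'],*S(u,v),z).round(4)
iz=lambda u,v,z:atz(D['side'],*I(u,v),z).round(4)
print('bar',tri((152,364),(184,80)),sz(152,364,.161),iz(184,78,.161))
a,b=sz(133,332,.161),sz(171.5,396.5,.161);print('ends',a,b,np.linalg.norm(a-b),np.degrees(np.arctan2(*(b-a)[1::-1])))
print('ring',sz(322,278,.04),iz(381,262,.04))
C=[sz(u,v,.04) for u,v in((317,175),(482,314),(185,590),(22,403))];print('corners',C)
for i in range(4):
    d=C[(i+1)%4]-C[i];print(np.linalg.norm(d).round(3),np.degrees(np.arctan2(d[1],d[0])).round(1))
print('parksq',[sz(*p,.04) for p in((45,408),(152,527),(282,411),(172,307))])
print('paddle',tri((495,66),(669,300)))
print('boxcorners z55',[sz(*p,.055) for p in((421,104),(510,236),(592,209))],[iz(*p,.055) for p in((541,492),(744,390),(470,415))])
print('cup',sz(324,390,.085),'jar',sz(301,98,.102-.04))
```

```text
bar (array([ 0.5828, -0.1924,  0.15  ]), np.float64(0.0009)) [ 0.5875 -0.1944  0.161 ] [ 0.5902 -0.1834  0.161 ]
ends [ 0.5493 -0.1899  0.161 ] [ 0.625  -0.1986  0.161 ] 0.07619829394415599 -6.556087864293414
ring [0.5579 0.0366 0.04  ] [0.5564 0.0392 0.04  ]
corners [array([0.444 , 0.1218, 0.04  ]), array([0.6992, 0.145 , 0.04  ]), array([ 0.7409, -0.2756,  0.04  ]), array([ 0.4859, -0.3002,  0.04  ])]
0.256 5.2
0.423 -84.3
0.256 -174.5
0.424 95.7
parksq [array([ 0.5051, -0.2845,  0.04  ]), array([ 0.6735, -0.2669,  0.04  ]), array([ 0.6556, -0.0957,  0.04  ]), array([ 0.4868, -0.1153,  0.04  ])]
paddle (array([0.5062, 0.3276, 0.1447]), np.float64(0.0))
boxcorners z55 [array([0.4458, 0.2837, 0.055 ]), array([0.6508, 0.2319, 0.055 ]), array([0.6819, 0.3326, 0.055 ])] [array([0.678 , 0.3363, 0.055 ]), array([0.4732, 0.391 , 0.055 ]), array([0.6541, 0.2373, 0.055 ])]
cup [ 0.6787 -0.0618  0.085 ] jar [0.3534 0.1691 0.062 ]
```

Request:
move_arm(plan=[[[0,0,-0.5,0,0,0.9],[0,0,-0.5,0,0,0.9],[0,0,0,0,0,0.9],[0,0,0,0,0,0.9],[0,0,0,0,0,0.9],[0,0,0,0,0,0.9],[0,0,0,0,0,0.95]]], gripper=85)

```text
time_s: 0.68
position: [0.2024, -0.5911, 0.2609]
ee_rot: [[0.993, -0.116, -0.0], [-0.116, -0.993, 0.001], [-0.0, -0.001, -1.0]]
wrist_force: [0.5, -0.3, -0.5]
finger_gap: 0.998
gripper_force: 0.0
```

Request:
move_arm(plan=[[[0.7,-0.9,0,0,0,0],[0.7,-0.9,0,0,0,0],[0.7,-0.9,0,0,0,0],[0.7,-0.9,0,0,0,0],[0.7,-0.9,0,0,0,0],[0.7,-0.9,0,0,0,0],[0.7,-0.9,0,0,0,0],[0.7,-0.9,0,0,0,0]]])

```text
time_s: 1.35
position: [0.3946, -0.3942, 0.2611]
ee_rot: [[0.994, -0.113, -0.0], [-0.113, -0.994, 0.0], [-0.0, -0.0, -1.0]]
wrist_force: [0.2, -0.7, 0.1]
finger_gap: 0.995
gripper_force: 0.0
```

Request:
move_arm(plan=[[[0.7,-0.9,0,0,0,0],[0.7,-0.9,0,0,0,0],[0.7,-0.9,0,0,0,0],[0.7,-0.9,0,0,0,0],[0.7,-0.9,0,0,0,0],[0.7,-0.9,0,0,0,0],[0.7,-0.9,0,0,0,0],[0.7,-0.9,0.5,0,0,0],[0,0,0.5,0,0,0],[0,0,0,0,0,0]]])

```text
time_s: 2.18
position: [0.585, -0.1977, 0.228]
ee_rot: [[0.994, -0.11, -0.004], [-0.11, -0.994, 0.002], [-0.004, -0.002, -1.0]]
wrist_force: [-0.9, -0.8, -0.1]
finger_gap: 0.998
gripper_force: 0.0
```

Run:
```python
from h import *
import pickle
s=arm.read_state();w=snap('wrist','w1');pickle.dump((s,w),open('w1.pkl','wb'))
print(s['time_s'],s['position'],np.round(s['ee_rot'],4).tolist(),s['wrist_force']);print(w['mount'].round(4).tolist(),w['camera_matrix'])
```

```text
2.1833 [ 0.58496273 -0.1977396   0.22800492] [[0.9939, -0.1099, -0.0041], [-0.1099, -0.9939, 0.0021], [-0.0043, -0.0016, -1.0]] [-0.90696959 -0.7529234  -0.08002794]
[[0.0001, -0.9613, -0.2757, 0.0695], [1.0, 0.0001, -0.0001, -0.0002], [0.0001, -0.2757, 0.9613, -0.1427], [0.0, 0.0, 0.0, 1.0]] [[309.70691629   0.         319.45437087]
 [  0.         309.70691629 201.35195086]
 [  0.           0.           1.        ]]
```

View pics/w1.png

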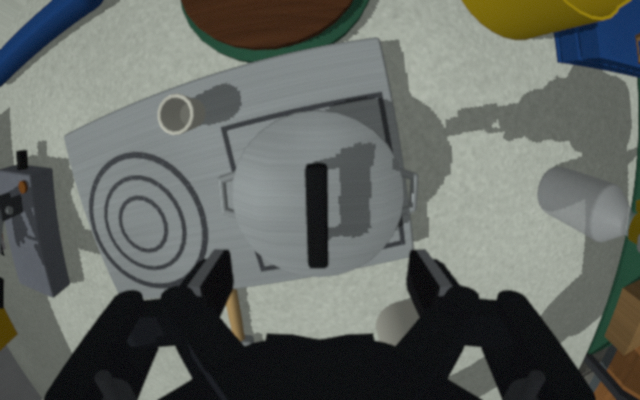

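The wrist view shows the bar from (316,164) to (317,268), nearly aligned with the tool x axis. The ring centre is at (145,223).

```bash
cat >> h.py <<'E'
def watz(s,w,u,v,z):
    K=w['camera_matrix'];a,b=u-K[0,2],v-K[1,2];r=np.hypot(a,b);t=r/K[0,0]
    d=np.array([np.sin(t)*a/r,np.sin(t)*b/r,np.cos(t)])
    R,M=np.array(s['ee_rot']),w['mount'];o=np.array(s['position'])+R@M[:3,3];d=R@M[:3,:3]@d
    return o+d*(z-o[2])/d[2]
E
python3 - <<'E'
from h import *
import pickle
s,w=pickle.load(open('w1.pkl','rb'));f=lambda u,v,z:watz(s,w,u,v,z).round(4)
a,b=f(316,164,.161),f(317,268,.161);print(a,b,(a+b)/2,np.linalg.norm(a-b),np.degrees(np.arctan2(*(a-b)[1::-1])))
print('ring',f(145,223,.04),[f(*p,.04) for p in((90,215),(208,230))])
sq=[f(*p,.04) for p in((224,128),(383,96),(405,242),(263,268))];print('sq',sq,np.mean(sq,0))
E
```

```text
[ 0.6207 -0.199   0.161 ] [ 0.5415 -0.1907  0.161 ] [ 0.5811  -0.19485  0.161  ] 0.07963372401187833 -5.982644025833544
ring [0.5548 0.0306 0.04  ] [array([0.5744, 0.1266, 0.04  ]), array([ 0.5381, -0.0574,  0.04  ])]
sq [array([ 0.6533, -0.0999,  0.04  ]), array([ 0.6675, -0.2742,  0.04  ]), array([ 0.4976, -0.2903,  0.04  ]), array([ 0.4823, -0.1165,  0.04  ])] [ 0.575175 -0.195225  0.04    ]
```

Request:
move_arm(plan=[[[-0.14,-0.09,0.5,0,0,0],[0,0,0.6,0,0,0],[0,0,0.6,0,0,0],[0,0,0.6,0,0,0],[0,0,0.5,0,0,0],[0,0,0.3,0,0,0],[0,0,0,0,0,0],[0,0,0,0,0,0]]])

```text
time_s: 2.9
position: [0.5813, -0.1977, 0.139]
ee_rot: [[0.993, -0.114, 0.0], [-0.114, -0.993, -0.0], [0.0, 0.0, -1.0]]
wrist_force: [0.1, -0.0, 0.5]
finger_gap: 0.994
gripper_force: 0.0
```

Request:
move_arm(plan=[[[0,0,0,0,0,0],[0,0,0,0,0,0],[0,0,0,0,0,0],[0,0,0,0,0,0],[0,0,0,0,0,0],[0,0,0,0,0,0],[0,0,0,0,0,0],[0,0,0,0,0,0],[0,0,0,0,0,0],[0,0,0,0,0,0]]], gripper=30)

```text
time_s: 3.73
position: [0.5813, -0.1969, 0.1382]
ee_rot: [[0.994, -0.113, -0.0], [-0.113, -0.994, 0.0], [-0.0, -0.0, -1.0]]
wrist_force: [0.3, 0.5, -0.7]
finger_gap: 0.353
gripper_force: 0.0
```

Request:
move_arm(plan=[[[0,-0.06,0.12,0,0,0],[0,0,0,0,0,0],[0,0,0,0,0,0]]])

```text
time_s: 3.98
position: [0.5814, -0.1949, 0.1343]
ee_rot: [[0.994, -0.113, -0.001], [-0.113, -0.994, 0.0], [-0.001, -0.0, -1.0]]
wrist_force: [0.2, 0.3, 0.5]
finger_gap: 0.351
gripper_force: 0.0
```

Request:
move_arm(plan=[[[0,0,0,0,0,0],[0,0,0,0,0,0],[0,0,0,0,0,0],[0,0,0,0,0,0],[0,0,0,0,0,0],[0,0,0,0,0,0],[0,0,0,0,0,0],[0,0,0,0,0,0]]], gripper=5)

```text
time_s: 4.65
position: [0.5816, -0.1953, 0.1348]
ee_rot: [[0.994, -0.113, 0.0], [-0.113, -0.994, -0.0], [0.0, 0.0, -1.0]]
wrist_force: [1.1, -0.9, 3.4]
finger_gap: 0.176
gripper_force: 60.0
```

Request:
move_arm(plan=[[[-0.06,-0.15,0,0,0,0],[-0.1,-0.25,0,0,0,0],[-0.13,-0.4,0,0,0,0],[-0.13,-0.4,0,0,0,0],[-0.13,-0.4,0,0,0,0],[-0.12,-0.4,0,0,0,0],[-0.12,-0.4,0,0,0,0],[-0.1,-0.4,0,0,0,0],[-0.08,-0.4,0,0,0,0],[-0.08,-0.4,0,0,0,0]]])

```text
time_s: 5.48
position: [0.5622, -0.084, 0.1348]
ee_rot: [[0.994, -0.114, 0.0], [-0.114, -0.994, -0.001], [0.0, 0.001, -1.0]]
wrist_force: [0.7, -4.3, 1.0]
finger_gap: 0.17
gripper_force: 59.8
```

Request:
move_arm(plan=[[[-0.08,-0.4,0,0,0,0],[-0.08,-0.4,0,0,0,0],[-0.08,-0.4,0,0,0,0],[-0.08,-0.4,0,0,0,0],[-0.08,-0.4,0,0,0,0],[-0.06,-0.4,0,0,0,0],[-0.06,-0.4,0,0,0,0],[-0.05,-0.4,0,0,0,0],[-0.04,-0.3,0,0,0,0],[-0.02,-0.2,0,0,0,0]]])

```text
time_s: 6.32
position: [0.556, 0.029, 0.1348]
ee_rot: [[0.994, -0.113, -0.0], [-0.113, -0.994, -0.0], [-0.0, 0.0, -1.0]]
wrist_force: [-0.4, -5.4, 3.8]
finger_gap: 0.174
gripper_force: 60.4
```

Request:
move_arm(plan=[[[-0.01,-0.1,0,0,0,0],[-0.01,-0.1,0,0,0,0],[0,-0.05,0,0,0,0],[0,0,0,0,0,0],[0,0,0,0,0,0]]])

```text
time_s: 6.73
position: [0.5564, 0.0356, 0.1347]
ee_rot: [[0.994, -0.113, -0.0], [-0.113, -0.994, 0.0], [-0.0, -0.0, -1.0]]
wrist_force: [-0.7, -3.1, 4.9]
finger_gap: 0.174
gripper_force: 60.5
```

Run:
```python
from h import *
a=snap('scene','s2')['color'][:,:,::-1];b=snap('side','i2')['color'][:,:,::-1]
f=lambda c:cv2.resize(c,(400,400),interpolation=cv2.INTER_CUBIC)
cv2.imwrite('pics/c3.png',np.hstack([f(a[120:280,250:410]),f(b[160:290,250:380])]))
```

```text
(no output)
```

View pics/c3.png

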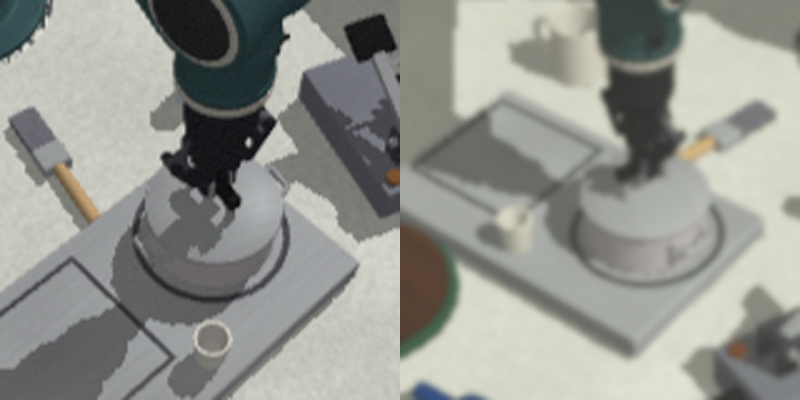

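The pot looks concentric with the outer ring in both views, so I'll release it and rise.

Request:
move_arm(plan=[[[0,0,0,0,0,0],[0,0,0,0,0,0],[0,0,0,0,0,0],[0,0,0,0,0,0],[0,0,0,0,0,0],[0,0,0,0,0,0],[0,0,0,0,0,0],[0,0,0,0,0,0]]], gripper=50)

```text
time_s: 7.5
position: [0.5565, 0.0357, 0.1347]
ee_rot: [[0.994, -0.113, -0.0], [-0.113, -0.994, 0.0], [-0.0, -0.0, -1.0]]
wrist_force: [-0.7, -0.2, -0.2]
finger_gap: 0.587
gripper_force: 0.0
```

Request:
move_arm(plan=[[[0,0,-0.2,0,0,0],[0,0,-0.4,0,0,0],[0,0,-0.6,0,0,0],[0,0,-0.8,0,0,0],[0,0,-0.8,0,0,0],[0,0,-0.8,0,0,0],[0,0,-0.6,0,0,0],[0,0,0,0,0,0]]])

```text
time_s: 8.17
position: [0.5579, 0.0359, 0.2657]
ee_rot: [[0.994, -0.113, 0.006], [-0.113, -0.994, 0.0], [0.006, -0.001, -1.0]]
wrist_force: [-0.6, -0.1, 0.7]
finger_gap: 0.581
gripper_force: 0.0
```

Run:
```python
from h import *
import pickle
s=arm.read_state();w=snap('wrist','w2');pickle.dump((s,w),open('w2.pkl','wb'))
print(s['time_s'],s['position'])
```

```text
8.1667 [0.55794914 0.03593053 0.26570269]
```

View pics/w2.png

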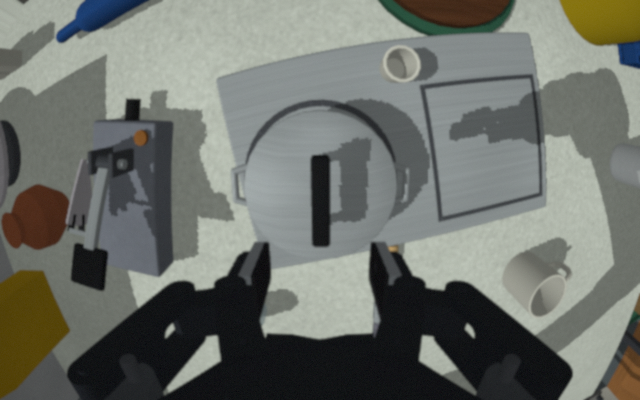

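The pot is released on the ring. The bar runs from (320,155) to (321,246), the paddle centre is at (89,268), and the square's corners are visible.

Run:
```python
from h import *
import pickle
s,w=pickle.load(open('w2.pkl','rb'));f=lambda u,v,z:watz(s,w,u,v,z).round(4)
print('bar',(f(320,155,.161)+f(321,246,.161))/2,'paddle',f(89,268,.147))
sq=np.array([f(*p,.04) for p in((422,86),(532,75),(543,193),(439,220))]);c=sq.mean(0);d=(sq[0]+sq[3]-sq[1]-sq[2]);print(c,c+.23*d/np.linalg.norm(d))
D=pickle.load(open('d.pkl','rb'))['scene'];print(atz(D,215+495/2.7,110+66/2.7,.149))
```

```text
bar [0.55625 0.0356  0.161  ] paddle [0.5019 0.3215 0.147 ]
[ 0.575875 -0.1948    0.04    ] [0.55251239 0.03401038 0.04      ]
[0.50864144 0.32417381 0.149     ]
```

Request:
move_arm(plan=[[[0,0,0,0,0,0.5],[0,0,0,0,0,0.75],[0,0,0,0,0,0.75],[0,0,0,0,0,0]]], gripper=0)

```text
time_s: 8.55
position: [0.5562, 0.0356, 0.2606]
ee_rot: [[0.967, -0.253, -0.001], [-0.253, -0.967, 0.0], [-0.001, 0.0, -1.0]]
wrist_force: [-0.3, 0.6, -0.0]
finger_gap: 0.022
gripper_force: 0.0
```

Request:
move_arm(plan=[[[-0.43,-0.89,0,0,0,0],[-0.43,-0.89,0,0,0,0],[-0.43,-0.89,0,0,0,0],[-0.43,-0.89,0,0,0,0],[-0.43,-0.89,0,0,0,0],[-0.43,-0.89,0,0,0,0],[-0.43,-0.89,0,0,0,0],[-0.43,-0.89,0,0,0,0],[-0.43,-0.89,0,0,0,0],[-0.42,-0.86,0,0,0,0]]])

```text
time_s: 9.38
position: [0.4978, 0.3269, 0.2606]
ee_rot: [[0.969, -0.248, -0.0], [-0.248, -0.969, -0.0], [-0.0, 0.0, -1.0]]
wrist_force: [0.0, 0.2, -1.2]
finger_gap: -0.001
gripper_force: 0.0
```

Request:
move_arm(plan=[[[0,0,0.4,0,0,0],[0,0,0.6,0,0,0],[0,0,0.6,0,0,0],[0,0,0.6,0,0,0],[0,0,0.4,0,0,0],[0,0,0,0,0,0],[0,0,0,0,0,0]]])

```text
time_s: 9.97
position: [0.4984, 0.3254, 0.1827]
ee_rot: [[0.968, -0.25, -0.001], [-0.25, -0.968, -0.0], [-0.001, 0.0, -1.0]]
wrist_force: [0.4, 0.2, 0.1]
finger_gap: 0.003
gripper_force: 0.0
```

Run:
```python
from h import *
a=snap('scene','s3')['color'][:,:,::-1];b=snap('side','i3')['color'][:,:,::-1]
f=lambda c:cv2.resize(c,(400,400),interpolation=cv2.INTER_CUBIC)
cv2.imwrite('pics/c4.png',np.hstack([f(a[100:220,345:465]),f(b[190:310,330:450])]))
s=arm.read_state();print(s['time_s'],s['position'],s['wrist_force'])
```

```text
10.0667 [0.49891582 0.32580588 0.18377535] [-0.48133676  0.48461469 -0.63883787]
```

View pics/c4.png

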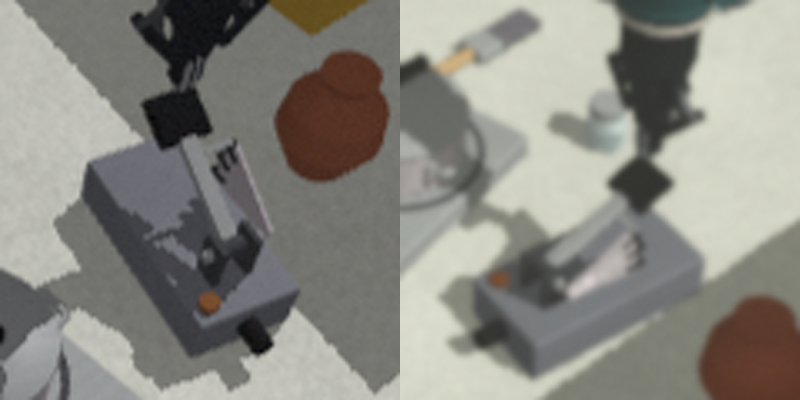

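The fingertip stands over the paddle. I'll press down now.

Request:
move_arm(plan=[[[0,0,0.3,0,0,0],[0,0,0.3,0,0,0],[0,0,0.15,0,0,0],[0,0,0.1,0,0,0],[0,0,0.1,0,0,0]]])

```text
time_s: 10.48
position: [0.4985, 0.3255, 0.1539]
ee_rot: [[0.968, -0.25, -0.0], [-0.25, -0.968, 0.0], [-0.0, 0.0, -1.0]]
wrist_force: [-1.7, -0.2, 4.4]
finger_gap: 0.001
gripper_force: 1.8
```

Request:
move_arm(plan=[[[0,0,0.1,0,0,0],[0,0,0.1,0,0,0],[0,0,0.1,0,0,0],[0,0,0.1,0,0,0],[0,0,0.1,0,0,0],[0,0,0.1,0,0,0],[0,0,0.1,0,0,0],[0,0,0,0,0,0]]])

```text
time_s: 11.15
position: [0.4984, 0.326, 0.1331]
ee_rot: [[0.968, -0.25, -0.0], [-0.25, -0.968, 0.001], [-0.0, -0.001, -1.0]]
wrist_force: [-0.6, 0.5, 7.6]
finger_gap: -0.003
gripper_force: 3.0
```

Request:
move_arm(plan=[[[0,0,0.1,0,0,0],[0,0,0.1,0,0,0],[0,0,0.1,0,0,0],[0,0,0.1,0,0,0],[0,0,0,0,0,0],[0,0,0,0,0,0]]])

```text
time_s: 11.65
position: [0.4984, 0.3261, 0.1215]
ee_rot: [[0.968, -0.25, 0.0], [-0.25, -0.968, 0.001], [-0.0, -0.001, -1.0]]
wrist_force: [-3.2, 0.5, 9.1]
finger_gap: 0.0
gripper_force: 3.9
```

Run:
```python
from h import *
a=snap('scene','s4')['color'][:,:,::-1];b=snap('side','i4')['color'][:,:,::-1]
f=lambda c:cv2.resize(c,(400,400),interpolation=cv2.INTER_CUBIC)
cv2.imwrite('pics/c5.png',np.hstack([f(a[115:195,370:450]),f(b[225:305,360:440])]))
F=[]
for i in range(5):
    s=arm.read_state();F.append(s['wrist_force']);get_image('side')
print(s['time_s'],s['position'],np.mean(F,0))
```

```text
11.95 [0.49845778 0.32614877 0.12170086] [-3.74798274  0.87643751  8.39463451]
```

View pics/c5.png

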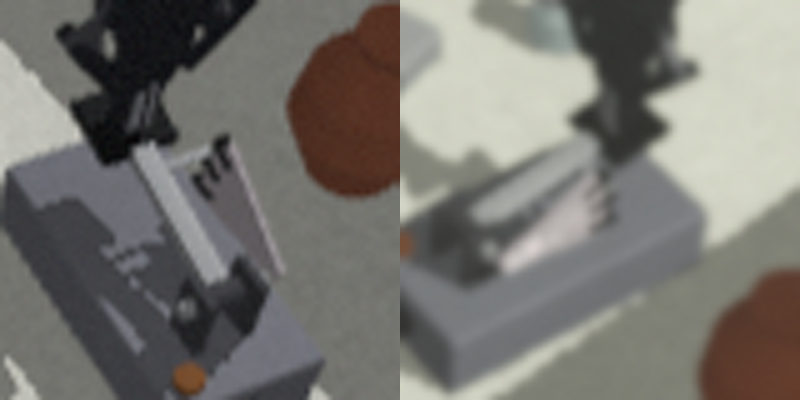

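The fingertip holds the paddle down. The paddle's inner −y corner is at about crop (107,165), against (158,147) in the released crop. I'll check the angle from these corners.

Run:
```python
from h import *
import pickle
d=pickle.load(open('d.pkl','rb'))['scene'];K=d['camera_matrix'];T=np.linalg.inv(d['world_from_camera'])
ex=np.array([-.968,.25,0]);ey=np.array([.25,.968,0]);ez=np.array([0,0,1.]);H=np.array([.616,.296,.088])
def pr(th,l,y,h):
    p=H+ex*(l*np.cos(th)-h*np.sin(th))+ez*(l*np.sin(th)+h*np.cos(th))+ey*y
    c=K@(T@np.r_[p,1])[:3];return (c[:2]/c[2]).round(1)
print('rel seen inner-low',(345+158/3.333,100+147/3.333),'outer-left',(345+143/3.333,100+105/3.333))
print('now seen',(370+107/5,115+165/5),(370+72/5,115+118/5))
for th in(.45,.3,.25,.2,.15,.1):print(th,pr(th,.105,-.028,-.005),pr(th,.155,-.028,.0))
```

```text
rel seen inner-low (392.4047404740474, 144.1044104410441) outer-left (387.90429042904293, 131.5031503150315)
now seen (391.4, 148.0) (384.4, 138.6)
0.45 [391.4 144.8] [386.  129.3]
0.3 [389.8 146.9] [383.6 132.4]
0.25 [389.4 147.7] [382.9 133.6]
0.2 [388.9 148.6] [382.3 134.9]
0.15 [388.6 149.5] [381.7 136.2]
0.1 [388.2 150.5] [381.2 137.7]
```

Request:
move_arm(plan=[[[0,0,0.04,0,0,0],[0,0,0,0,0,0],[0,0,0,0,0,0]]])

```text
time_s: 12.25
position: [0.4984, 0.3262, 0.1205]
ee_rot: [[0.968, -0.25, 0.0], [-0.25, -0.968, 0.001], [0.0, -0.001, -1.0]]
wrist_force: [-4.4, 0.6, 8.2]
finger_gap: 0.002
gripper_force: 4.0
```

Run:
```python
from h import *
a=snap('scene','s5')['color'][:,:,::-1];b=snap('side','i5')['color'][:,:,::-1]
f=lambda c:cv2.resize(c,(400,600),interpolation=cv2.INTER_CUBIC)
cv2.imwrite('pics/c6.png',np.hstack([f(a[130:175,395:425]),f(b[245:290,375:405])]))
```

```text
(no output)
```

View pics/c6.png

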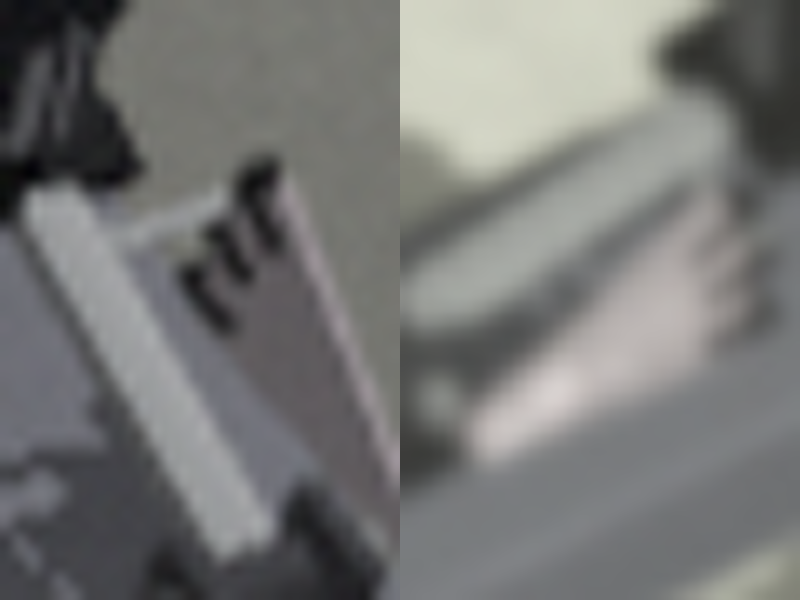

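The pointer rod is visible, tip near crop (220,200), beside the three marks at about (262,170–220), (225,240) and (205,300). I'll project where the marks and the rod should be.

Run:
```python
from h import *
import pickle
d=pickle.load(open('d.pkl','rb'))['scene'];K=d['camera_matrix'];T=np.linalg.inv(d['world_from_camera'])
ex=np.array([-.968,.25,0]);ey=np.array([.25,.968,0]);ez=np.array([0,0,1.]);H=np.array([.616,.296,.088])
def pr(th,l,y,h=0):
    p=H+ex*(l*np.cos(th)-h*np.sin(th))+ez*(l*np.sin(th)+h*np.cos(th))+ey*y
    c=K@(T@np.r_[p,1])[:3];c=c[:2]/c[2];return ((c-[395,130])*13.333).round(0)
for th in(.45,.2,-.05):print('mark',th,pr(th,.072,.04),pr(th,.092,.04))
for th in(.3,.25,.2,.15,.1):print('rod',th,[pr(th,l,y).tolist() for l in(.09,.1) for y in(.01,.036)],'lever top far/near corner +y',pr(th,.105,.008,.005))
```

```text
mark 0.45 [269. 234.] [237. 155.]
mark 0.2 [240. 265.] [201. 196.]
mark -0.05 [221. 311.] [177. 255.]
rod 0.3 [[107.0, 223.0], [203.0, 190.0], [88.0, 186.0], [184.0, 153.0]] lever top far/near corner +y [ 79. 161.]
rod 0.25 [[101.0, 231.0], [196.0, 199.0], [82.0, 196.0], [177.0, 163.0]] lever top far/near corner +y [ 71. 170.]
rod 0.2 [[95.0, 241.0], [190.0, 208.0], [75.0, 206.0], [170.0, 174.0]] lever top far/near corner +y [ 64. 180.]
rod 0.15 [[89.0, 251.0], [185.0, 218.0], [69.0, 218.0], [164.0, 185.0]] lever top far/near corner +y [ 58. 192.]
rod 0.1 [[85.0, 262.0], [179.0, 229.0], [64.0, 230.0], [159.0, 197.0]] lever top far/near corner +y [ 52. 204.]
```

Run:
```python
from h import *
import pickle
from scipy.optimize import least_squares
D=pickle.load(open('d.pkl','rb'))
ex=np.array([-.968,.25,0]);ey=np.array([.25,.968,0]);ez=np.array([0,0,1.]);H=np.array([.616,.296,.088])
def pr(n,th,l,y,h=0):
    d=D[n];p=H+ex*(l*np.cos(th)-h*np.sin(th))+ez*(l*np.sin(th)+h*np.cos(th))+ey*y
    c=d['camera_matrix']@(np.linalg.inv(d['world_from_camera'])@np.r_[p,1])[:3];return c[:2]/c[2]
for n in('scene','side'):
  for th in(.45,.3,.25,.2,.15,.1):
    v=pr(n,th,.1,0,.004)-pr(n,th,.03,0,.004);print(n,th,np.degrees(np.arctan2(v[1],v[0])).round(1),np.linalg.norm(v).round(1),end=' | ')
  print()
# measured: lever strip edges, PCA of bright component seeded on the lever
for n,f,seed in(('scene','scene0',None),('scene','s3',None),('scene','s5',None),('side','i3',None),('side','i5',None)):
    g=cv2.imread(f'pics/{f}.png',0); th=.45 if f[-1] in'03' else .2
    P=[]
    a,b=pr(n,th,.035,0,.004),pr(n,th,.098,0,.004);t=(b-a)/np.linalg.norm(b-a);nn=np.array([-t[1],t[0]])
    for k in np.linspace(0,1,25):
        c=a+(b-a)*k;off=np.arange(-5,5.01,.25);q=(c+off[:,None]*nn).astype(np.float32)
        I=cv2.remap(g.astype(np.float32),q[:,0].reshape(1,-1),q[:,1].reshape(1,-1),cv2.INTER_LINEAR)[0]
        w=np.clip(I-I.max()+25,0,None);P.append((k,(w*off).sum()/w.sum(),I.max()))
    P=np.array(P);x=P[:,0]*np.linalg.norm(b-a)
    m=np.ones(len(x),bool)
    for _ in range(3):
        c=np.polyfit(x[m],P[m,1],1);r=abs(P[:,1]-np.polyval(c,x));m=r<max(.5,1.5*np.median(r))
    ang=np.degrees(np.arctan2(t[1],t[0])+np.arctan(c[0]));print(f,'measured',ang.round(1),'off',c[1].round(2),m.sum(),P[::4,1].round(1),P[::4,2].round(0))
```

```text
scene 0.45 -112.1 22.8 | scene 0.3 -116.3 22.0 | scene 0.25 -117.8 21.7 | scene 0.2 -119.2 21.4 | scene 0.15 -120.7 21.0 | scene 0.1 -122.3 20.5 | 
side 0.45 -41.3 20.8 | side 0.3 -36.5 20.3 | side 0.25 -34.9 20.1 | side 0.2 -33.2 19.8 | side 0.15 -31.5 19.5 | side 0.1 -29.8 19.2 | 
scene0 measured -112.2 off 1.25 21 [1.4 1.3 1.1 0.6 1.3 1.4 1. ] [130. 129. 129. 128. 128. 127. 127.]
s3 measured -111.7 off 1.12 24 [1.3 1.2 1.  0.7 1.3 1.7 1. ] [136. 135. 135. 136. 136. 135. 133.]
s5 measured -119.3 off 1.14 25 [1.2 1.2 0.9 1.1 1.1 1.6 0.9] [165. 162. 160. 164. 162. 164. 159.]
i3 measured -39.3 off -4.54 24 [-4.7 -4.5 -4.2 -4.1 -4.1 -4.1 -3.2] [195. 207. 208. 205. 204. 207. 172.]
i5 measured -54.8 off 1.46 13 [ 1.   0.4 -0.9 -3.1 -4.7 -4.5  0.7] [166. 166. 180. 186. 196. 202. 162.]
```

The lever's measured direction in the image is −119.3°, against −119.2° predicted at the middle mark. The released lever read −112.0°, against −112.1° predicted. It is at the middle mark, so I'm handing in.

```bash
python3 -c "
from rig import arm
print(arm.finish_job())"
```

```text
the job is handed in; nothing more can be done
None
```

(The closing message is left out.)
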